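# Dry-stack the frame of a hand foam cutter

### The arm

A 6-joint arm with a two-finger parallel gripper is mounted at the origin on the work surface. World frame = base frame: x ahead of the robot, y to its left, z up, the work surface at z = 0. Lengths are in m, angles in rad, forces in N, time in s.
With the tool pointing down it reaches from about 0.3 to 0.775 m from the base axis. Payload 14.6 kg.
Tool frame: the origin (TCP) lies on the centre line of the jaws, within the pads' length; the fingertips stand 11 mm ahead of it and the grasp point (between the pads) lies 8 mm behind it; y points along the fingers, x is the direction in which the jaws open and shut, and the axes are right-handed (so a half turn about y gives the same grasp; the last joint's range is limited). The gripper opens to 94 mm and grips with 3 to 60 N. Pads are 16 mm wide; open, the fingers measure 119 mm over their backs; the gripper's body (75 mm by 177 mm) begins 78 mm behind the grasp point.
Start: joints at [1.081, 0.3, 1.521, -0, 1.321, -0.067], TCP at [0.226, 0.502, 0.216] pointing down, gripper open.
Joint ranges: [-3.03, 3.03], [-0.79, 2.21], [0.23, 2.52], [-1.04, 4.18], [0, 3.07], [-2.55, 2.55]. Speed limits (rad/s): [2.22, 2.22, 2.57, 3.14, 3.14, 3.14].

### API

Orientations are given as [roll, pitch, yaw] about the fixed x, y, z axes, in that order (R = Rz(yaw) Ry(pitch) Rx(roll)).
In Python, from station import ctrl, imaging gives the robot as it stands. The module is installed in compiled form; this text tells all that it offers.
- The arm moves only by the tool apply_moves, never from a script. Its argument "deltas" is a list of rows, each an object with "dp": the shift along the tool's x, y, z in m, a list of three; "roll": the turn about the tool's y in rad; "grip": the closure, from -1 (fully open) to 1 (shut). In form: [{"dp": [tx, ty, tz], "roll": roll, "grip": grip}, ...]. A call has 1 to 10 rows; each row shifts and turns the commanded pose from where the row before left it, along the tool's axes as they then stand; what a row does not reach is not made up. A row lasts 1/8 s, in which the tool goes at most 62.5 mm and 10.7 degrees, less where a joint would pass 70% of its speed; a pose out of reach is approached as far as the arm can. A call with a gripper value outside its range is refused whole. The fingers move at their own pace and stop on an object; "newtons" is the grip in N (left out, the last holds). Time passes only in rows, so rows that do not move let the fingers close. It gives the time, the measured TCP pose, the force and the opening at its end, in the units of the state.
- ctrl.get_obs(): the state, without advancing time (a new reading comes with each control period).
- imaging.camera(name): name is "side" or "top"; returns the picture (400x640x3 uint8, blue, green, red); there is no depth.
- imaging.camera_info(name): a dict with "K" (3x3 intrinsics, pixels), "world_from_camera" (4x4, takes a point from camera to world coordinates). Camera axes: x right, y down, z forward; pixel columns grow to the right and rows downward; lengths in m; the calibration is good to about 2 mm. A picture is of the moment at which its call begins. camera_info takes no time and is no camera call.
- ctrl.hand_in(): hands the job in, once; it reports no verdict.
The state is a dict: "time_s": time; "qpos": joint angles; "joint_vel": joint speeds; "tau": joint torques, N m; "ee_pos": TCP position; "eef_rot": TCP orientation; "force": force on the tool from outside, world axes, zero at the start; "moment": the same for the moment, N m; "grip_width": finger opening in m.
Only numpy, scipy, OpenCV 4.12 (cv2) and the standard library are available. Lean on these libraries where they do the work, as an engineer would, in place of code of your own. Each camera call takes 0.05 s, during which the arm holds its last target. There are 200 camera calls.

### The job

Dry-stack the foam-cutter frame on the lower arm that is fixed to its base strip: stand the wooden handle block on it, flush with the end that has no bolt, and stand the white foam spacer midway in the gap between the handle block and the bolt. Then lay the loose upper arm across both, directly over the lower arm, its bolt on top and at the same end as the lower arm's bolt, and last set the black switch box on it directly above the handle block. Keep every part centred and lined up along the lower arm, let go of everything, and leave the tape roll, pliers and marker where they are.

Things in the scene. Friction and masses are not known exactly. Their poses are not given: they have to be found in the camera images.
- lower_top (a point): Fixed lower arm: medium-brown wooden bar 220 x 44 x 20 mm screwed on a plywood base strip 240 x 64 x 8 mm that is fixed to the desk. The point is the centre of the bar's top face, 28 mm above the desk. x runs along the bar towards the end with the steel-and-brass terminal bolt (bolt 98 mm from the point along +x, largest diameter 18 mm, 14 mm high above the face), y across it, z up. The -x end, 110 mm from the point, has no bolt.
- upper_mid (a point): Loose upper arm: pale wooden bar 220 x 40 x 20 mm lying on the desk, about 100 g, bolt up. The point is the bar's centre, 10 mm above its underside. x runs along the bar towards its terminal bolt (98 mm from the point along +x, stands 14 mm above the top face), y across the 40 mm width, z up. Nothing is on it at the start.
- handle_mid (a point): Loose handle block: medium-brown wooden block 60 mm (x) x 36 mm (y) x 45 mm high (z) with dark grooves in its two long sides, about 70 g, standing on the desk as it is to stand in the stack. The point is its centre, 22.5 mm above its underside. Flush with the bolt-less end of the lower arm, its centre is 80 mm from the lower arm's centre; gripping the upper half keeps fingertips off the bar.
- foam_mid (a point): Loose spacer: white rigid foam block 50 mm (x) x 36 mm (y) x 45 mm high (z), about 15 g, standing on the desk as it is to stand in the stack, the 50 mm side along the arm. The point is its centre, 22.5 mm above its underside. Midway between handle block and bolt its centre is about 21 mm from the lower arm's centre, towards the bolt.
- box_mid (a point): Loose switch box: black plastic box 56 mm (x) x 36 mm (y) x 34 mm high (z), about 60 g, with a small white slide switch on top (4 mm high), standing on the desk switch up. The point is the centre of the box, 17 mm above its underside. It goes on the upper arm with its long side along the arm; the arm is wider than the box, so grip the upper half.
- tape: Bystander: roll of clear tape lying flat, outer diameter 64 mm, hole 44 mm, 20 mm high. Origin at the centre of its underside. Not to be moved.
- pliers: Bystander: black-handled pliers lying flat, about 155 mm long, 12 mm high, beyond the work. Origin at the pivot's underside, x towards the jaws. Not to be moved.
- marker: Bystander: white marker pen with black cap lying flat, 135 mm long, 18 mm thick, beyond the work. Origin under its middle, x towards the cap. Not to be moved.
Not all that is in view belongs to the job. What is shaped like the part that bears lower_top but blue is not meant. There is more than one size of the part that bears handle_mid; the job needs the smaller.

How it is judged:
By the outcome, as a careful person would: the job done as asked, in the order asked, and still so for the second after the job is handed in, with the robot touching nothing.
It also fails if it takes over 125 s, if anything falls off the work surface, if the arm or the gripper's body presses on something with over 40 N, if the wrist force passes 120 N, or if a joint passes its speed limit or range.

## Working session

There is one attempt and no reset: what is moved stays moved. The work goes in short steps, Python scripts to look and compute and a tool call to move; the robot and the scene stay as the last step left them, time stands still between calls to the robot, and variables do not carry over. Pictures are saved under pics/ and viewed, about 12 in all and at most 16, crops included, and the job is handed in when it is done.

Besides the shell and the picture viewer there is one more tool, called by a JSON object that holds its "api" and its "payload", one argument or row to a line. apply_moves: Moves the arm, as the interface text tells. Its arguments: {"type":"object","properties":{"deltas":{"type":"array"},"newtons":{"type":"number"}},"required":["deltas"]}

```bash
mkdir -p pics
python3 - <<'E'
from station import ctrl, imaging
import cv2,numpy as np
np.set_printoptions(precision=4,suppress=True)
for n in("top","side"):
    cv2.imwrite(f"pics/{n}0.png",imaging.camera(n)); i=imaging.camera_info(n); print(n,np.array(i["K"]),np.array(i["world_from_camera"]))
print(ctrl.get_obs())
E
```

```text
top [[407.5104   0.     315.7628]
 [  0.     407.5104 195.2217]
 [  0.       0.       1.    ]] [[ 0.0107 -0.9975  0.07    0.4805]
 [-0.9999 -0.0104  0.005   0.01  ]
 [-0.0043 -0.0701 -0.9975  1.0695]
 [ 0.      0.      0.      1.    ]]
side [[505.4556   0.     317.9625]
 [  0.     505.4556 205.8599]
 [  0.       0.       1.    ]] [[ 0.9995 -0.028   0.0158  0.5211]
 [-0.0297 -0.6164  0.7868 -0.9833]
 [-0.0123 -0.7869 -0.617   0.8493]
 [ 0.      0.      0.      1.    ]]
{'time_s': 0.1, 'qpos': array([ 1.0814,  0.3004,  1.5215, -0.0001,  1.3207, -0.0666]), 'joint_vel': array([-0.0001, -0.002 , -0.0035, -0.0008, -0.0007,  0.0019]), 'tau': array([ -0.0012, -53.264 , -35.329 ,   0.0709,   0.0234,  -0.0001]), 'ee_pos': array([0.2256, 0.5014, 0.216 ]), 'eef_rot': array([-1.5708,  0.001 ,  1.148 ]), 'force': array([0.4919, 0.4313, 0.7429]), 'moment': array([0.0277, 0.0271, 0.0083]), 'grip_width': 0.09414447110268141}
```

View pics/top0.png

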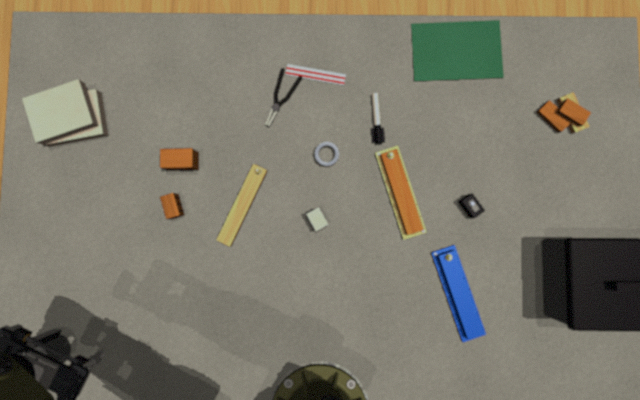

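View pics/side0.png

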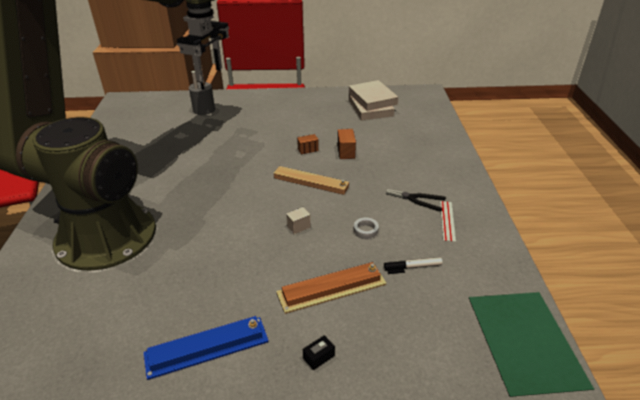

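Candidates for the handle: (178,158) large, (172,206) small and grooved, and the decoys near (565,112). The description fits (172,206). The lower arm is the orange bar at (400,192), not the blue one at (458,293). I'll fit box models to both views and confirm the choice in an enlarged crop.

```bash
cat > h.py <<'E'
from station import ctrl, imaging
import cv2,numpy as np
from scipy.optimize import minimize
np.set_printoptions(precision=4,suppress=True)
S=4
INFO={n:imaging.camera_info(n) for n in("top","side")}
def proj(n,P):
    i=INFO[n]; T=np.linalg.inv(np.array(i["world_from_camera"])); q=(np.atleast_2d(P)@T[:3,:3].T+T[:3,3])@np.array(i["K"]).T
    return q[:,:2]/q[:,2:]
def back(n,px,z):
    i=INFO[n]; W=np.array(i["world_from_camera"]); d=W[:3,:3]@np.linalg.solve(np.array(i["K"]),[*px,1]); return (W[:3,3]+d*(z-W[2,3])/d[2])[:2]
def corners(p,dims,z0):
    x,y,a=p; c,s=np.cos(a),np.sin(a); L,W,H=dims
    return np.array([[x+c*u*L/2-s*v*W/2,y+s*u*L/2+c*v*W/2,z0+w*H] for u in(-1,1) for v in(-1,1) for w in(0,1)])
def mask(img,kind,seed,r):
    big=cv2.GaussianBlur(cv2.resize(img,None,fx=S,fy=S,interpolation=cv2.INTER_CUBIC),(0,0),1.5)
    h,s,v=[c.astype(int) for c in cv2.split(cv2.cvtColor(big,cv2.COLOR_BGR2HSV))]
    if kind=="orange": m=(s>130)&(h<17)
    if kind=="pale": m=(s>70)&(h<30)
    if kind=="white": m=(v>145)|((s>38)&(v>70))
    if kind=="black": m=v<70
    m=m.astype(np.uint8); w=np.zeros_like(m); cv2.circle(w,tuple(int(S*t) for t in seed),S*r,1,-1); m&=w
    k,l,st,_=cv2.connectedComponentsWithStats(m); 
    if k<2: return m
    m=(l==1+np.argmax(st[1:,4])).astype(np.uint8)
    c=cv2.findContours(m,0,1)[0]; cv2.fillPoly(m,[cv2.convexHull(np.vstack(c))],1); return m
def hull(n,C): return cv2.convexHull(((proj(n,C)+.5)*S-.5).astype(np.float32))
def fit(imgs,kind,dims,z0,p0,r=30,views=("top","side")):
    ms={n:mask(imgs[n],kind,proj(n,[[p0[0],p0[1],z0+dims[2]/2]])[0],r) for n in views}
    def cost(p):
        t=0
        for n in views:
            a=np.zeros_like(ms[n]); cv2.fillConvexPoly(a,np.round(hull(n,corners(p,dims,z0))*16).astype(np.int32),1,shift=4)
            t+=int((a!=ms[n]).sum())/max(1,ms[n].sum())
        return t
    best=None
    for da in(-.2,0,.2):
        q=np.array([p0[0],p0[1],p0[2]+da]); sx=np.array([q]+[q+d for d in np.diag([.012,.012,.2])])
        o=minimize(cost,q,method="Nelder-Mead",options=dict(initial_simplex=sx,xatol=1e-4,fatol=1e-4,maxiter=200))
        if best is None or o.fun<best.fun: best=o
    return best.x,best.fun,ms
def draw(n,img,items,x0,y0,w,h,f):
    big=cv2.resize(img[y0:y0+h,x0:x0+w],None,fx=f,fy=f,interpolation=cv2.INTER_CUBIC)
    for p,d,z in items:
        for zz in (0,1):
            C=corners(p,d,z)[[0+zz,2+zz,6+zz,4+zz]]
            cv2.polylines(big,[np.round((proj(n,C)+.5-[x0,y0])*f-.5).astype(np.int32)],True,(0,255,0) if zz else (255,0,255),1)
    return big
DIM=dict(lower=(.22,.044,.02),upper=(.22,.04,.02),handle=(.06,.036,.045),foam=(.05,.036,.045),box=(.056,.036,.034))
E
cat > m.py <<'E'
from h import *
imgs={n:imaging.camera(n) for n in("top","side")}
def ang(a,b,z): d=np.array(back("top",b,z))-back("top",a,z); return np.arctan2(d[1],d[0])
it=[]
for k,kind,z0,px,e,r in [("lower","orange",.008,(401,192),((413,232),(390,155)),52),("upper","pale",0,(242,205),((225,240),(258,170)),50),
   ("handle","orange",0,(172,205),((174,214),(168,196)),19),("foam","white",0,(317,219),((313,212),(321,226)),16),("box","black",0,(471,206),((465,199),(478,212)),18)]:
    p,c,ms=fit(imgs,kind,DIM[k],z0,[*back("top",px,z0+DIM[k][2]),ang(*e,.03)],r)
    print(k,p,np.degrees(p[2]).round(1),"cost",round(c,3)); it.append((p,DIM[k],z0))
A=draw("top",imgs["top"],it,155,140,125,110,3);B=draw("top",imgs["top"],it,300,140,190,110,3)
C=draw("side",imgs["side"],it,270,125,125,110,3);D=draw("side",imgs["side"],it,270,255,125,120,3)
cv2.imwrite("pics/fit.png",np.hstack([A,C])); cv2.imwrite("pics/fit2.png",np.hstack([B[:330,:],D[:330]])[:, :800] if 0 else cv2.resize(np.hstack([B,D[:330]]),(800,280)))
E
python3 m.py
```

```text
lower [ 0.5638 -0.2042  0.3165] 18.1 cost 0.111
upper [ 0.5268  0.2089 -0.4305] -24.7 cost 0.098
handle [0.5209 0.3868 0.177 ] 10.1 cost 0.418
foam [ 0.4934  0.011  -2.6168] -149.9 cost 0.405
box [ 0.5308 -0.3816 -2.4903] -142.7 cost 0.227
```

View pics/fit.png

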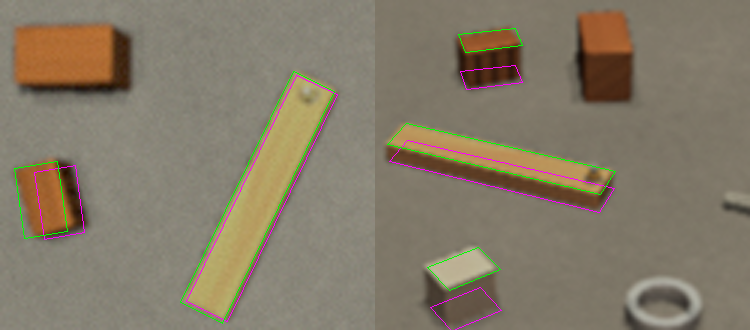

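View pics/fit2.png

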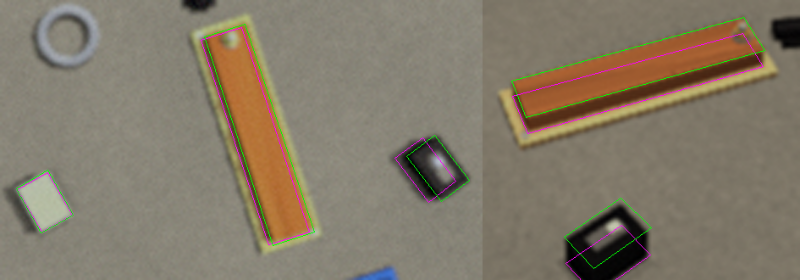

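The handle candidate at (172,206) is confirmed as the small grooved block. The block fits are thrown off by their dark side faces, so I'll refit on the bright top faces only.

```bash
sed -i 's/    m=m.astype(np.uint8); w=/    if kind=="otop": m=(s>110)\&(h<17)\&(v>125)\n    if kind=="ptop": m=(s>60)\&(h<30)\&(v>150)\n    if kind=="wtop": m=v>150\n    if kind=="box": m=v<88\n    m=m.astype(np.uint8); w=/' h.py
cat > m2.py <<'E'
from h import *
imgs={n:imaging.camera(n) for n in("top","side")}
P=dict(lower=(.5638,-.2042,.3165),upper=(.5268,.2089,-.4305),handle=(.521,.387,.177),foam=(.4934,.011,.525),box=(.531,-.382,.65))
it=[]
for k,kind,r in [("lower","otop",52),("upper","ptop",50),("handle","otop",17),("foam","wtop",16),("box","box",20)]:
    L,W,H=DIM[k]; z0=.008 if k=="lower" else 0
    d,z=((L,W,0),z0+H) if k!="box" else (DIM[k],0)
    for v in (("top","side"),("top",),("side",)):
        p,c,ms=fit(imgs,kind,d,z,P[k],r,v); print(k,v[0] if len(v)==1 else "both",p,np.degrees(p[2]).round(1),"cost",round(c,3))
        if len(v)==2: it.append((p,DIM[k],z0))
A=draw("top",imgs["top"],it,155,190,45,40,6);B=draw("top",imgs["top"],it,295,195,45,40,6);E=draw("top",imgs["top"],it,450,185,43,40,6)
s=imgs["side"];C=draw("side",s,it,285,120,45,45,6);D=draw("side",s,it,277,200,45,45,6);F=draw("side",s,it,298,330,43,45,6)
cv2.imwrite("pics/fit3.png",np.vstack([np.hstack([A,B,E]),np.hstack([C,D,F])]))
E
python3 m2.py
```

```text
lower both [ 0.5639 -0.2043  0.3162] 18.1 cost 0.088
lower top [ 0.5664 -0.204   0.3186] 18.3 cost 0.049
lower side [ 0.5641 -0.2052  0.3145] 18.0 cost 0.034
upper both [ 0.5253  0.2091 -0.4271] -24.5 cost 0.142
upper top [ 0.5287  0.2078 -0.4282] -24.5 cost 0.017
upper side [ 0.5237  0.21   -0.4317] -24.7 cost 0.079
handle both [0.5218 0.385  0.2906] 16.7 cost 0.311
handle top [0.5233 0.3842 0.309 ] 17.7 cost 0.054
handle side [0.5195 0.3872 0.327 ] 18.7 cost 0.078
foam both [0.4917 0.0121 0.5454] 31.2 cost 0.26
foam top [0.4934 0.0112 0.5357] 30.7 cost 0.028
foam side [0.4903 0.0142 0.5348] 30.6 cost 0.038
box both [ 0.5305 -0.3833  0.617 ] 35.4 cost 0.208
box top [ 0.5317 -0.3817  0.6145] 35.2 cost 0.107
box side [ 0.5291 -0.3845  0.6239] 35.7 cost 0.043
```

View pics/fit3.png

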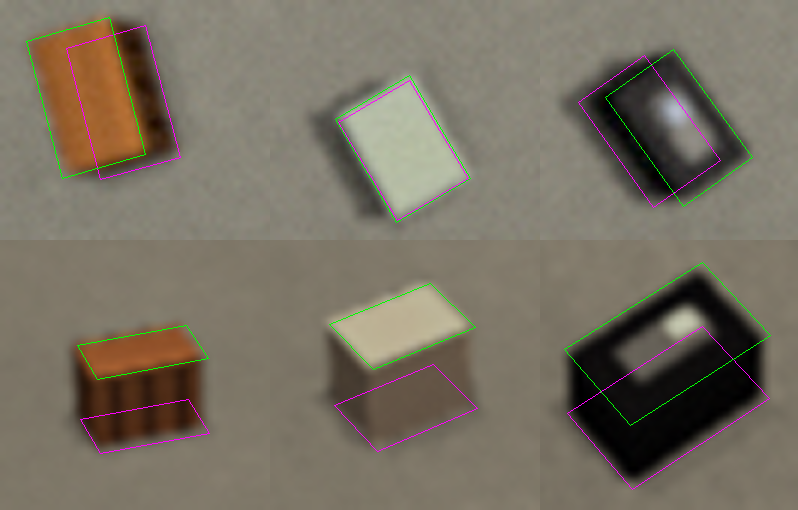

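```bash
cat > go.py <<'E'
# usage: go.py x y z yaw : tool-frame shift at present yaw, then roll
import sys; from station import ctrl; import numpy as np
from scipy.spatial.transform import Rotation as R
x,y,z,yaw=map(float,sys.argv[1:]); o=ctrl.get_obs(); r=R.from_euler("xyz",o["eef_rot"])
d=r.inv().apply(np.array([x,y,z])-o["ee_pos"]); psi=np.arctan2(*r.as_matrix()[[1,0],0])
print("t",round(o["time_s"],2),"pos",o["ee_pos"].round(4),"yaw",psi.round(4),"rot",o["eef_rot"].round(4),"dp",d.round(4),"roll",round((psi-yaw+np.pi)%(2*np.pi)-np.pi,4),"F",o["force"].round(1),"w",round(o["grip_width"],4))
E
python3 go.py .5214 .3857 .15 1.888
```

```text
t 0.3 pos [0.2256 0.5015 0.2162] yaw 1.148 rot [-1.5708e+00  4.0000e-04  1.1480e+00] dp [ 0.0158  0.0662 -0.3172] roll -0.74 F [ 0.4  0.2 -0.1] w 0.0939
```

{"api": "apply_moves", "payload": {
  "deltas": [
    {"dp":[0.002,0.01,-0.045],"roll":0,"grip":-1},
    {"dp":[0.002,0.01,-0.045],"roll":0,"grip":-1},
    {"dp":[0.002,0.01,-0.045],"roll":0,"grip":-1},
    {"dp":[0.002,0.01,-0.045],"roll":0,"grip":-1},
    {"dp":[0.002,0.01,-0.045],"roll":0,"grip":-1},
    {"dp":[0.002,0.01,-0.045],"roll":0,"grip":-1},
    {"dp":[0.002,0.01,-0.045],"roll":0,"grip":-1},
    {"dp":[0,0,0],"roll":-0.17,"grip":-1},
    {"dp":[0,0,0],"roll":-0.17,"grip":-1},
    {"dp":[0,0,0],"roll":-0.17,"grip":-1}
  ],
  "newtons": 25
}}

```text
time_s: 1.55
ee_pos: [0.5187, 0.385, 0.1462]
eef_rot: [-1.57, 0.0, 1.663]
force: [0.7, 0.4, 0.1]
grip_width: 0.0939
```

```bash
python3 go.py .5214 .3857 .033 1.888
```

```text
t 1.55 pos [0.5187 0.385  0.1462] yaw 1.6634 rot [-1.5705e+00  2.0000e-04  1.6634e+00] dp [ 0.0005  0.1132 -0.0028] roll -0.2246 F [0.7 0.4 0.1] w 0.0939
```

{"api": "apply_moves", "payload": {
  "deltas": [
    {"dp":[0.0005,0,-0.003],"roll":0,"grip":-1},
    {"dp":[0,0.02,0],"roll":-0.12,"grip":-1},
    {"dp":[0,0.03,0],"roll":-0.105,"grip":-1},
    {"dp":[0,0.03,0],"roll":0,"grip":-1},
    {"dp":[0,0.033,0],"roll":0,"grip":-1},
    {"dp":[0,0,0],"roll":0,"grip":1},
    {"dp":[0,0,0],"roll":0,"grip":1},
    {"dp":[0,0,0],"roll":0,"grip":1},
    {"dp":[0,0,0],"roll":0,"grip":1},
    {"dp":[0,0,0],"roll":0,"grip":1}
  ],
  "newtons": 25
}}

```text
time_s: 2.8
ee_pos: [0.5217, 0.3859, 0.0339]
eef_rot: [-1.571, -0.0, 1.883]
force: [0.1, 0.0, -1.1]
grip_width: 0.0474
```

```bash
python3 go.py .5214 .3857 .15 1.888
```

```text
t 2.8 pos [0.5217 0.3859 0.0339] yaw 1.8828 rot [-1.5714e+00 -2.0000e-04  1.8828e+00] dp [-1.000e-04 -1.161e-01  3.000e-04] roll -0.0052 F [ 0.1  0.  -1.1] w 0.0474
```

{"api": "apply_moves", "payload": {
  "deltas": [
    {"dp":[0,0,0],"roll":0,"grip":1},
    {"dp":[0,0,0],"roll":0,"grip":1},
    {"dp":[0,0,0],"roll":0,"grip":1},
    {"dp":[0,-0.02,0],"roll":0,"grip":1},
    {"dp":[0,-0.04,0],"roll":0,"grip":1},
    {"dp":[0,-0.05,0],"roll":0,"grip":1}
  ]
}}

```text
time_s: 3.55
ee_pos: [0.5213, 0.3856, 0.1453]
eef_rot: [-1.57, 0.0, 1.883]
force: [0.2, 0.0, -0.5]
grip_width: 0.0359
```

```bash
python3 go.py .4892 -.2295 .15 1.887
```

```text
t 3.55 pos [0.5213 0.3856 0.1453] yaw 1.883 rot [-1.570e+00  2.000e-04  1.883e+00] dp [-0.5755 -0.0045  0.2195] roll -0.004 F [ 0.2  0.  -0.5] w 0.0359
```

{"api": "apply_moves", "payload": {
  "deltas": [
    {"dp":[-0.052,0,0.02],"roll":0,"grip":1},
    {"dp":[-0.052,0,0.02],"roll":0,"grip":1},
    {"dp":[-0.052,0,0.02],"roll":0,"grip":1},
    {"dp":[-0.052,0,0.02],"roll":0,"grip":1},
    {"dp":[-0.052,0,0.02],"roll":0,"grip":1},
    {"dp":[-0.052,0,0.02],"roll":0,"grip":1},
    {"dp":[-0.052,0,0.02],"roll":0,"grip":1},
    {"dp":[-0.052,0,0.02],"roll":0,"grip":1},
    {"dp":[-0.052,0,0.02],"roll":0,"grip":1},
    {"dp":[-0.052,0,0.02],"roll":0,"grip":1}
  ]
}}

```text
time_s: 4.8
ee_pos: [0.4909, -0.1723, 0.1449]
eef_rot: [-1.572, 0.001, 1.883]
force: [1.5, 0.7, -1.0]
grip_width: 0.0356
```

```bash
python3 go.py .4892 -.2295 .066 1.887
```

```text
t 4.8 pos [ 0.4909 -0.1723  0.1449] yaw 1.883 rot [-1.5721e+00  1.0000e-03  1.8830e+00] dp [-0.0538  0.0789  0.0192] roll -0.004 F [ 1.5  0.7 -1. ] w 0.0356
```

{"api": "apply_moves", "payload": {
  "deltas": [
    {"dp":[-0.027,0,0.01],"roll":-0.004,"grip":1},
    {"dp":[-0.027,0,0.009],"roll":0,"grip":1},
    {"dp":[0,0.03,0],"roll":0,"grip":1},
    {"dp":[0,0.03,0],"roll":0,"grip":1},
    {"dp":[0,0.015,0],"roll":0,"grip":1},
    {"dp":[0,0,0],"roll":0,"grip":1}
  ]
}}

```text
time_s: 5.55
ee_pos: [0.4896, -0.2276, 0.0686]
eef_rot: [-1.57, -0.0, 1.887]
force: [0.3, -0.2, -1.1]
grip_width: 0.0358
```

```bash
python3 go.py .4892 -.2295 .062 1.887
```

```text
t 5.55 pos [ 0.4896 -0.2276  0.0686] yaw 1.8871 rot [-1.5703e+00 -5.0000e-04  1.8871e+00] dp [-0.0017  0.0066  0.0009] roll 0.0001 F [ 0.3 -0.2 -1.1] w 0.0358
```

{"api": "apply_moves", "payload": {
  "deltas": [
    {"dp":[-0.0017,0.003,0.001],"roll":0,"grip":1},
    {"dp":[0,0.0025,0],"roll":0,"grip":1},
    {"dp":[0,0.001,0],"roll":0,"grip":1},
    {"dp":[0,0,0],"roll":0,"grip":1}
  ]
}}

```text
time_s: 6.05
ee_pos: [0.4893, -0.2296, 0.0621]
eef_rot: [-1.571, 0.0, 1.887]
force: [-0.1, -0.3, -0.6]
grip_width: 0.0357
```

```bash
python3 go.py .4892 -.2295 .062 1.887
python3 - <<'E'
from h import *
cv2.imwrite("pics/place1.png",cv2.resize(imaging.camera("side")[190:340,200:440],None,fx=3,fy=3,interpolation=2))
E
```

```text
t 6.05 pos [ 0.4893 -0.2296  0.0621] yaw 1.8871 rot [-1.5709e+00  1.0000e-04  1.8871e+00] dp [0.0001 0.0001 0.    ] roll 0.0001 F [-0.1 -0.3 -0.6] w 0.0357
```

View pics/place1.png

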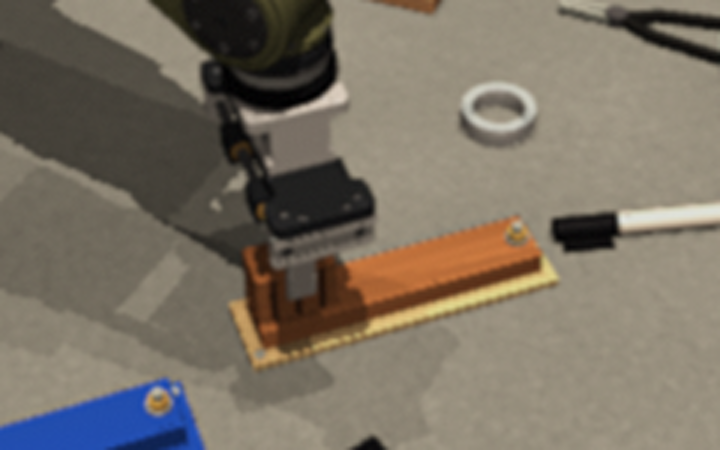

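Picture: the handle (crop ~250–340, 250–340) sits on the bar's bolt-less end. Release, retract, then measure.

{"api": "apply_moves", "payload": {
  "deltas": [
    {"dp":[0,0.0005,0],"roll":0,"grip":1},
    {"dp":[0,0,0],"roll":0,"grip":-1},
    {"dp":[0,0,0],"roll":0,"grip":-1},
    {"dp":[0,0,0],"roll":0,"grip":-1},
    {"dp":[0,0,0],"roll":0,"grip":-1},
    {"dp":[0,-0.02,0],"roll":0,"grip":-1},
    {"dp":[0,-0.04,0],"roll":0,"grip":-1},
    {"dp":[0,-0.05,0],"roll":0,"grip":-1}
  ]
}}

```text
time_s: 7.1
ee_pos: [0.4887, -0.2294, 0.1721]
eef_rot: [-1.57, -0.001, 1.887]
force: [0.5, -0.7, 1.0]
grip_width: 0.0938
```

```bash
python3 go.py .4919 .0127 .15 2.106
```

```text
t 7.1 pos [ 0.4887 -0.2294  0.1721] yaw 1.887 rot [-1.5696e+00 -1.3000e-03  1.8870e+00] dp [ 0.2291  0.0223 -0.0783] roll -0.219 F [ 0.5 -0.7  1. ] w 0.0938
```

{"api": "apply_moves", "payload": {
  "deltas": [
    {"dp":[0.046,0,-0.0157],"roll":0,"grip":-1},
    {"dp":[0.046,0,-0.0157],"roll":0,"grip":-1},
    {"dp":[0.046,0,-0.0157],"roll":0,"grip":-1},
    {"dp":[0.046,0,-0.0157],"roll":0,"grip":-1},
    {"dp":[0.045,0,-0.0157],"roll":0,"grip":-1},
    {"dp":[0,0.02,0],"roll":-0.11,"grip":-1},
    {"dp":[0,0,0],"roll":-0.109,"grip":-1},
    {"dp":[0,0,0],"roll":0,"grip":-1}
  ]
}}

```text
time_s: 8.1
ee_pos: [0.4926, 0.0125, 0.1514]
eef_rot: [-1.571, -0.0, 2.106]
force: [-0.4, 0.3, 0.5]
grip_width: 0.0937
```

```bash
python3 go.py .4919 .0127 .033 2.106
cat > m3.py <<'E'
from h import *
imgs={n:imaging.camera(n) for n in("top","side")}
lo=np.array([.5652,-.2046]); a=.3165; u=np.array([np.cos(a),np.sin(a)])
h0=[*(lo-.08*u),a]
for n in imgs:
    m=mask(imgs[n],"otop",proj(n,[[*h0[:2],.073]])[0],20); print(n,m.sum())
its=[(h0,DIM["handle"],.028),([*lo,a],DIM["lower"],.008)]
A=draw("top",imgs["top"],its,370,140,65,105,5);B=draw("side",imgs["side"],its,272,245,54,70,5);
cv2.imwrite("pics/p2.png",np.hstack([A,cv2.copyMakeBorder(draw("side",imgs["side"],its,272,235,86,78,5),0,135,0,0,0)]))
E
python3 m3.py
```

```text
t 8.1 pos [0.4926 0.0125 0.1514] yaw 2.1055 rot [-1.5707 -0.      2.1055] dp [0.0005 0.1184 0.0005] roll -0.0005 F [-0.4  0.3  0.5] w 0.0937
top 8402
side 8406
```

View pics/p2.png

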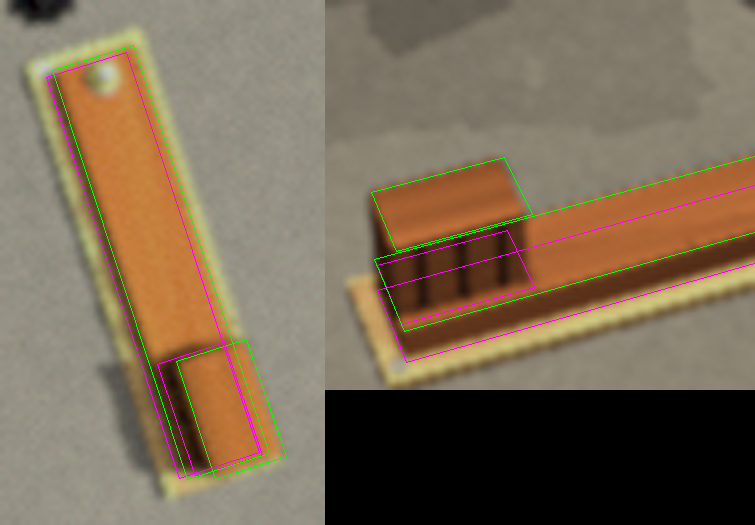

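Run:
```python
from h import *
f=lambda n,x,y:cv2.resize(imaging.camera(n)[y:y+50,x:x+40],(400,500),interpolation=cv2.INTER_CUBIC)
cv2.imwrite("pics/p3.png",np.hstack([f("top",395,200),f("side",275,262)]))
```

```text
(no output)
```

View pics/p3.png

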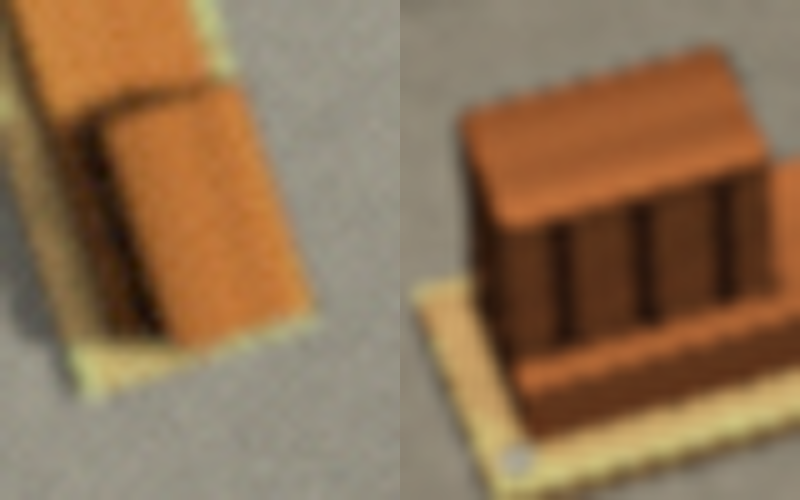

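Run:
```python
from h import *
B=dict(top=(.5664,-.2040,.3186),side=(.5641,-.2052,.3145))
q=lambda n,x,y,z:back(n,((395 if n=="top" else 275)+x/10-.45,(200 if n=="top" else 262)+y/10-.45),z)
def loc(n,p):
    x,y,a=B[n]; d=p-np.array([x,y]); return np.array([np.cos(a)*d[0]+np.sin(a)*d[1],-np.sin(a)*d[0]+np.cos(a)*d[1]])*1000
for n,c in dict(top=[(105,125),(235,85),(318,310),(185,348)],side=[(68,115),(318,48),(368,160),(100,225)]).items():
    L=np.array([loc(n,q(n,*p,.073)) for p in c]); print(n,"mean",L.mean(0)); print(L)
print("side bar corner",loc("side",q("side",115,385,.028)),"handle foot",loc("side",q("side",110,360,.028)), loc("side",q("side",375,292,.028)))
```

```text
top mean [-80.9583   0.2281]
[[ -51.945    17.6536]
 [ -52.3023  -15.6908]
 [-110.3267  -17.4024]
 [-109.259    16.352 ]]
side mean [-80.4328   0.9394]
[[-107.7493   17.7217]
 [ -51.3593   18.1441]
 [ -52.1158  -17.0048]
 [-110.5068  -15.1034]]
side bar corner [-110.9078  -19.2367] handle foot [-109.8745  -12.1448] [-50.275  -13.5373]
```

The handle is within about 1 mm of its target (-80.5, 0.5 mm in the bar frame, both views). Next is the foam.

{"api": "apply_moves", "payload": {
  "deltas": [
    {"dp":[0.0005,0.04,0.0005],"roll":0,"grip":-1},
    {"dp":[0,0.04,0],"roll":0,"grip":-1},
    {"dp":[0,0.038,0],"roll":0,"grip":-1},
    {"dp":[0,0,0],"roll":0,"grip":1},
    {"dp":[0,0,0],"roll":0,"grip":1},
    {"dp":[0,0,0],"roll":0,"grip":1},
    {"dp":[0,0,0],"roll":0,"grip":1},
    {"dp":[0,0,0],"roll":0,"grip":1},
    {"dp":[0,0,0],"roll":0,"grip":1},
    {"dp":[0,0,0],"roll":0,"grip":1}
  ],
  "newtons": 10
}}

```text
time_s: 9.55
ee_pos: [0.492, 0.0126, 0.0336]
eef_rot: [-1.571, 0.0, 2.106]
force: [-1.7, 0.3, 1.7]
grip_width: 0.0358
```

{"api": "apply_moves", "payload": {
  "deltas": [
    {"dp":[0,0,0],"roll":0,"grip":1},
    {"dp":[0,0,0],"roll":0,"grip":1}
  ]
}}

```text
time_s: 9.8
ee_pos: [0.492, 0.0126, 0.0336]
eef_rot: [-1.571, 0.0, 2.106]
force: [-2.2, 0.1, 4.6]
grip_width: 0.0356
```

```bash
python3 -c "
import numpy as np
print(np.array([.5652,-.2046])+.0205*np.array([np.cos(.3165),np.sin(.3165)]))"; python3 go.py .5847 -.1982 .16 1.887
```

```text
[ 0.58468178 -0.19821953]
t 9.8 pos [0.492  0.0126 0.0336] yaw 2.106 rot [-1.5709e+00  1.0000e-04  2.1060e+00] dp [-0.2286 -0.1264  0.0278] roll 0.219 F [-2.2  0.1  4.6] w 0.0356
```

{"api": "apply_moves", "payload": {
  "deltas": [
    {"dp":[0,-0.04,0],"roll":0,"grip":1},
    {"dp":[0,-0.045,0],"roll":0,"grip":1},
    {"dp":[0,-0.041,0],"roll":0,"grip":1},
    {"dp":[-0.046,0,0.0056],"roll":0,"grip":1},
    {"dp":[-0.046,0,0.0056],"roll":0,"grip":1},
    {"dp":[-0.046,0,0.0056],"roll":0,"grip":1},
    {"dp":[-0.046,0,0.0056],"roll":0,"grip":1},
    {"dp":[-0.0446,0,0.0054],"roll":0,"grip":1},
    {"dp":[0,0,0],"roll":0.11,"grip":1},
    {"dp":[0,0,0],"roll":0.109,"grip":1}
  ]
}}

```text
time_s: 11.05
ee_pos: [0.5844, -0.1987, 0.1587]
eef_rot: [-1.57, -0.001, 1.883]
force: [0.0, -0.5, 0.9]
grip_width: 0.0358
```

```bash
python3 go.py .5847 -.1982 .0616 1.887
```

```text
t 11.05 pos [ 0.5844 -0.1987  0.1587] yaw 1.8826 rot [-1.5700e+00 -7.0000e-04  1.8826e+00] dp [ 0.0003  0.0971 -0.0005] roll -0.0044 F [ 0.  -0.5  0.9] w 0.0358
```

{"api": "apply_moves", "payload": {
  "deltas": [
    {"dp":[0,0.04,0],"roll":0,"grip":1},
    {"dp":[0,0.04,0],"roll":0,"grip":1},
    {"dp":[0,0.01,0],"roll":0,"grip":1},
    {"dp":[0,0,0],"roll":0,"grip":1}
  ]
}}

```text
time_s: 11.55
ee_pos: [0.5847, -0.1982, 0.0698]
eef_rot: [-1.571, -0.0, 1.887]
force: [0.6, 0.1, -0.4]
grip_width: 0.0359
```

```bash
python3 go.py .5847 -.1982 .0616 1.887
```

```text
t 11.55 pos [ 0.5847 -0.1982  0.0698] yaw 1.887 rot [-1.5706e+00 -1.0000e-04  1.8870e+00] dp [0.0001 0.0082 0.    ] roll -0.0 F [ 0.6  0.1 -0.4] w 0.0359
```

{"api": "apply_moves", "payload": {
  "deltas": [
    {"dp":[0,0.005,0],"roll":0,"grip":1},
    {"dp":[0,0.0035,0],"roll":0,"grip":1},
    {"dp":[0,0,0],"roll":0,"grip":1},
    {"dp":[0,0,0],"roll":0,"grip":-1},
    {"dp":[0,0,0],"roll":0,"grip":-1},
    {"dp":[0,0,0],"roll":0,"grip":-1},
    {"dp":[0,0,0],"roll":0,"grip":-1},
    {"dp":[0,-0.03,0],"roll":0,"grip":-1},
    {"dp":[0,-0.05,0],"roll":0,"grip":-1},
    {"dp":[0,-0.05,0],"roll":0,"grip":-1}
  ]
}}

```text
time_s: 12.8
ee_pos: [0.5844, -0.1981, 0.1923]
eef_rot: [-1.57, -0.0, 1.887]
force: [1.6, -0.1, 0.5]
grip_width: 0.0938
```

```bash
python3 go.py .5262 .2089 .15 1.141
```

```text
t 12.8 pos [ 0.5844 -0.1981  0.1923] yaw 1.887 rot [-1.5704e+00 -3.0000e-04  1.8870e+00] dp [ 0.4049  0.0424 -0.0713] roll 0.746 F [ 1.6 -0.1  0.5] w 0.0938
```

{"api": "apply_moves", "payload": {
  "deltas": [
    {"dp":[0.0506,0,-0.0089],"roll":0,"grip":-1},
    {"dp":[0.0506,0,-0.0089],"roll":0,"grip":-1},
    {"dp":[0.0506,0,-0.0089],"roll":0,"grip":-1},
    {"dp":[0.0506,0,-0.0089],"roll":0,"grip":-1},
    {"dp":[0.0506,0,-0.0089],"roll":0,"grip":-1},
    {"dp":[0.0506,0,-0.0089],"roll":0,"grip":-1},
    {"dp":[0.0506,0,-0.0089],"roll":0,"grip":-1},
    {"dp":[0.0506,0,-0.0089],"roll":0,"grip":-1},
    {"dp":[0,0.02,0],"roll":0.15,"grip":-1},
    {"dp":[0,0.02,0],"roll":0.15,"grip":-1}
  ]
}}

```text
time_s: 14.05
ee_pos: [0.5262, 0.2094, 0.1505]
eef_rot: [-1.571, -0.0, 1.583]
force: [0.5, -0.2, 0.6]
grip_width: 0.094
```

{"api": "apply_moves", "payload": {
  "deltas": [
    {"dp":[0,0,0],"roll":0.15,"grip":-1},
    {"dp":[0,0,0],"roll":0.15,"grip":-1},
    {"dp":[0,0,0],"roll":0.146,"grip":-1},
    {"dp":[0,0,0],"roll":0,"grip":-1}
  ]
}}

```text
time_s: 14.55
ee_pos: [0.5264, 0.2087, 0.151]
eef_rot: [-1.571, -0.0, 1.142]
force: [-0.5, 0.7, 0.3]
grip_width: 0.094
```

```bash
python3 go.py .5262 .2089 .014 1.141
python3 - <<'E'
from h import *
f=lambda n,x,y:cv2.resize(imaging.camera(n)[y:y+60,x:x+40],(400,600),interpolation=cv2.INTER_CUBIC)
cv2.imwrite("pics/p4.png",np.hstack([f("top",385,170),f("side",308,245)]))
E
```

```text
t 14.55 pos [0.5264 0.2087 0.151 ] yaw 1.1419 rot [-1.5709 -0.      1.1419] dp [1.00e-04 1.37e-01 3.00e-04] roll 0.0009 F [-0.5  0.7  0.3] w 0.094
```

View pics/p4.png

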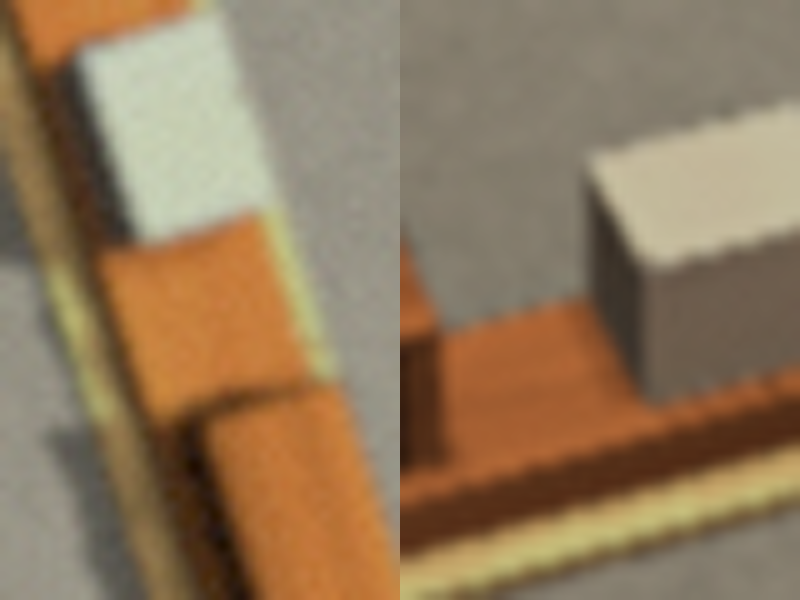

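The foam stands well on the bar, with a clear gap to the handle (top crop corners 85,50 / 215,12 / 272,205 / 145,245). I'll quantify that and pick the upper arm.

Run:
```python
from h import *
B=dict(top=(.5664,-.2040,.3186),side=(.5641,-.2052,.3145))
q=lambda n,x,y,z:back(n,((385 if n=="top" else 308)+x/10-.45,(170 if n=="top" else 245)+y/10-.45),z)
def loc(n,p):
    x,y,a=B[n]; d=p-np.array([x,y]); return np.array([np.cos(a)*d[0]+np.sin(a)*d[1],-np.sin(a)*d[0]+np.cos(a)*d[1]])*1000
L=np.array([loc("top",q("top",*p,.073)) for p in [(85,50),(215,12),(272,205),(145,245)]]); print(L.mean(0),L)
print("side",loc("side",q("side",250,265,.073)),loc("side",q("side",185,160,.073)))
imgs={n:imaging.camera(n) for n in("top","side")}
for v in("top","side"): p,c,_=fit(imgs,"wtop",(.05,.036,0),.073,[.5847,-.1982,.3165],16,(v,)); print(v,loc(v,p[:2]),p[2],c)
```

```text
[19.1161  0.5155] [[ 44.3693  16.4652]
 [ 43.5935 -16.9429]
 [ -5.8042 -15.1051]
 [ -5.6942  17.6449]]
side [ -3.3949 -14.7852] [-5.2486 20.0022]
top [18.5128 -2.5942] 0.6607084232348346 0.573610631687953
side [20.7311  3.6292] 0.31123736732039875 0.059189363070984345
```

{"api": "apply_moves", "payload": {
  "deltas": [
    {"dp":[0,0.04,0],"roll":0,"grip":-1},
    {"dp":[0,0.04,0],"roll":0,"grip":-1},
    {"dp":[0,0.04,0],"roll":0,"grip":-1},
    {"dp":[0,0.017,0],"roll":0,"grip":-1},
    {"dp":[0,0,0],"roll":0,"grip":1},
    {"dp":[0,0,0],"roll":0,"grip":1},
    {"dp":[0,0,0],"roll":0,"grip":1},
    {"dp":[0,0,0],"roll":0,"grip":1},
    {"dp":[0,0,0],"roll":0,"grip":1},
    {"dp":[0,0,0],"roll":0,"grip":1}
  ],
  "newtons": 40
}}

```text
time_s: 16.0
ee_pos: [0.5264, 0.2087, 0.014]
eef_rot: [-1.571, 0.0, 1.141]
force: [-1.0, 0.1, 1.4]
grip_width: 0.0395
```

{"api": "apply_moves", "payload": {
  "deltas": [
    {"dp":[0,0,0],"roll":0,"grip":1},
    {"dp":[0,0,0],"roll":0,"grip":1},
    {"dp":[0,0,0],"roll":0,"grip":1}
  ]
}}

```text
time_s: 16.38
ee_pos: [0.5264, 0.2087, 0.0141]
eef_rot: [-1.571, -0.0, 1.141]
force: [-1.2, -0.9, 2.6]
grip_width: 0.0395
```

{"api": "apply_moves", "payload": {
  "deltas": [
    {"dp":[0,-0.03,0],"roll":0,"grip":1},
    {"dp":[0,-0.04,0],"roll":0,"grip":1},
    {"dp":[0,-0.04,0],"roll":0,"grip":1},
    {"dp":[0,-0.036,0],"roll":0,"grip":1},
    {"dp":[0,0,0],"roll":-0.15,"grip":1},
    {"dp":[0,0,0],"roll":-0.15,"grip":1},
    {"dp":[0,0,0],"roll":-0.15,"grip":1},
    {"dp":[0,0,0],"roll":-0.15,"grip":1},
    {"dp":[0,0,0],"roll":-0.146,"grip":1},
    {"dp":[0,0,0],"roll":0,"grip":1}
  ]
}}

```text
time_s: 17.62
ee_pos: [0.5263, 0.2087, 0.1597]
eef_rot: [-1.57, -0.0, 1.886]
force: [-1.7, -0.9, -0.4]
grip_width: 0.0395
```

```bash
python3 go.py .5652 -.2046 .16 1.887
```

```text
t 17.62 pos [0.5263 0.2087 0.1597] yaw 1.8861 rot [-1.5704e+00 -1.0000e-04  1.8861e+00] dp [-4.05e-01 -3.00e-04  9.12e-02] roll -0.0009 F [-1.7 -0.9 -0.4] w 0.0395
```

{"api": "apply_moves", "payload": {
  "deltas": [
    {"dp":[-0.045,0,0.0101],"roll":0,"grip":1},
    {"dp":[-0.045,0,0.0101],"roll":0,"grip":1},
    {"dp":[-0.045,0,0.0101],"roll":0,"grip":1},
    {"dp":[-0.045,0,0.0101],"roll":0,"grip":1},
    {"dp":[-0.045,0,0.0101],"roll":0,"grip":1},
    {"dp":[-0.045,0,0.0101],"roll":0,"grip":1},
    {"dp":[-0.045,0,0.0101],"roll":0,"grip":1},
    {"dp":[-0.045,0,0.0101],"roll":0,"grip":1},
    {"dp":[-0.045,0,0.0101],"roll":0,"grip":1},
    {"dp":[0,0,0],"roll":0,"grip":1}
  ]
}}

```text
time_s: 18.88
ee_pos: [0.5656, -0.2071, 0.1594]
eef_rot: [-1.57, -0.0, 1.88]
force: [-0.3, 1.2, -2.0]
grip_width: 0.0398
```

{"api": "apply_moves", "payload": {
  "deltas": [
    {"dp":[0,0.03,0],"roll":0,"grip":1},
    {"dp":[0,0.025,0],"roll":0,"grip":1},
    {"dp":[0,0.01,0],"roll":0,"grip":1},
    {"dp":[0,0,0],"roll":0,"grip":1}
  ]
}}

```text
time_s: 19.38
ee_pos: [0.5659, -0.204, 0.0949]
eef_rot: [-1.57, -0.0, 1.886]
force: [-0.1, 0.2, -0.0]
grip_width: 0.0396
```

```bash
python3 go.py .5652 -.2046 .087 1.887;  python3 - <<'E'
from h import *
f=lambda n,x,y:cv2.resize(imaging.camera(n)[y:y+120,x:x+90],(400,533),interpolation=cv2.INTER_CUBIC)
cv2.imwrite("pics/p5.png",np.hstack([f("top",355,130),cv2.resize(imaging.camera("side")[210:320,270:400],(520,440),interpolation=cv2.INTER_CUBIC)[:, :400].copy() if 0 else cv2.copyMakeBorder(cv2.resize(imaging.camera("side")[230:320,270:400],(400,277),interpolation=cv2.INTER_CUBIC),0,256,0,0,0)]))
E
```

```text
t 19.38 pos [ 0.5659 -0.204   0.0949] yaw 1.8864 rot [-1.5704e+00 -4.0000e-04  1.8864e+00] dp [-0.0003  0.0079  0.0009] roll -0.0006 F [-0.1  0.2 -0. ] w 0.0396
```

View pics/p5.png

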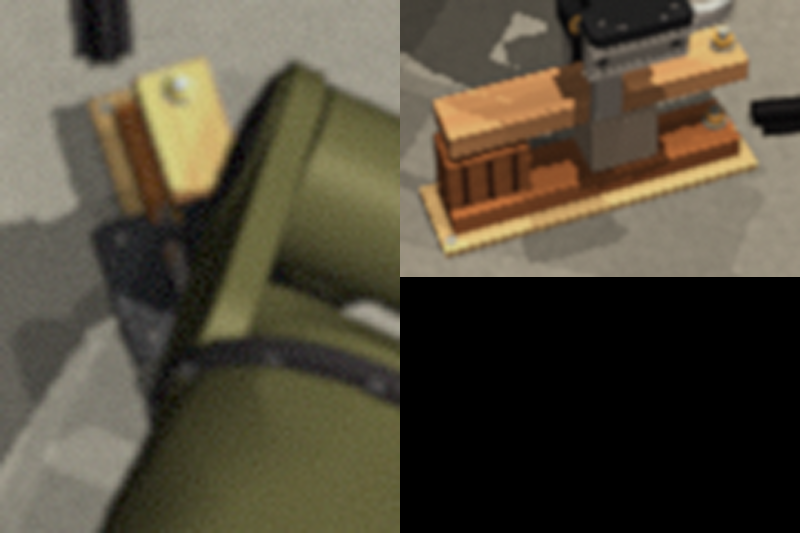

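The upper arm hangs just above both blocks, with its bolt at the lower bolt's end (side crop 722,40 above 713,118). Lowering it now.

{"api": "apply_moves", "payload": {
  "deltas": [
    {"dp":[-0.0003,0.004,0.0009],"roll":-0.0005,"grip":1},
    {"dp":[0,0.0025,0],"roll":0,"grip":1},
    {"dp":[0,0.0015,0],"roll":0,"grip":1},
    {"dp":[0,0,0],"roll":0,"grip":1}
  ]
}}

```text
time_s: 19.98
ee_pos: [0.5652, -0.2051, 0.0871]
eef_rot: [-1.571, 0.0, 1.887]
force: [-1.0, -0.8, 1.9]
grip_width: 0.0396
```

```bash
python3 go.py .5652 -.2046 .087 1.887
```

```text
t 19.98 pos [ 0.5652 -0.2051  0.0871] yaw 1.8874 rot [-1.5709e+00  1.0000e-04  1.8874e+00] dp [ 0.0005  0.0001 -0.0001] roll 0.0004 F [-1.  -0.8  1.9] w 0.0396
```

Release, lift, and go toward the box (.5304, -.3831), angle .619 → yaw -.952.

{"api": "apply_moves", "payload": {
  "deltas": [
    {"dp":[0,0.0002,0],"roll":0,"grip":1},
    {"dp":[0,0,0],"roll":0,"grip":-1},
    {"dp":[0,0,0],"roll":0,"grip":-1},
    {"dp":[0,0,0],"roll":0,"grip":-1},
    {"dp":[0,0,0],"roll":0,"grip":-1},
    {"dp":[0,0,0],"roll":0,"grip":-1},
    {"dp":[0,-0.02,0],"roll":0,"grip":-1},
    {"dp":[0,-0.04,0],"roll":0,"grip":-1},
    {"dp":[0,-0.04,0],"roll":0,"grip":-1}
  ]
}}

```text
time_s: 21.1
ee_pos: [0.565, -0.205, 0.1878]
eef_rot: [-1.57, -0.0, 1.888]
force: [-0.3, -0.1, 1.1]
grip_width: 0.0941
```

```bash
python3 go.py .5304 -.3831 .19 -.952
```

```text
t 21.1 pos [ 0.565  -0.205   0.1878] yaw 1.8875 rot [-1.5705e+00 -3.0000e-04  1.8875e+00] dp [-0.1584 -0.0022  0.0884] roll 2.8395 F [-0.3 -0.1  1.1] w 0.0941
```

{"api": "apply_moves", "payload": {
  "deltas": [
    {"dp":[0,0,0],"roll":0.178,"grip":-1},
    {"dp":[0,0,0],"roll":0.178,"grip":-1},
    {"dp":[0,0,0],"roll":0.178,"grip":-1},
    {"dp":[0,0,0],"roll":0.178,"grip":-1},
    {"dp":[0,0,0],"roll":0.178,"grip":-1},
    {"dp":[0,0,0],"roll":0.178,"grip":-1},
    {"dp":[0,0,0],"roll":0.178,"grip":-1},
    {"dp":[0,0,0],"roll":0.178,"grip":-1},
    {"dp":[0,0,0],"roll":0.178,"grip":-1},
    {"dp":[0,0,0],"roll":0.178,"grip":-1}
  ]
}}

```text
time_s: 22.35
ee_pos: [0.5652, -0.2051, 0.1868]
eef_rot: [-1.571, -0.0, 0.102]
force: [-0.5, 0.2, -0.3]
grip_width: 0.094
```

{"api": "apply_moves", "payload": {
  "deltas": [
    {"dp":[0,0,0],"roll":0.178,"grip":-1},
    {"dp":[0,0,0],"roll":0.178,"grip":-1},
    {"dp":[0,0,0],"roll":0.178,"grip":-1},
    {"dp":[0,0,0],"roll":0.178,"grip":-1},
    {"dp":[0,0,0],"roll":0.178,"grip":-1},
    {"dp":[0,0,0],"roll":0.1695,"grip":-1},
    {"dp":[0,0,0],"roll":0,"grip":-1}
  ]
}}

```text
time_s: 23.22
ee_pos: [0.5652, -0.2051, 0.1868]
eef_rot: [-1.571, -0.0, -0.951]
force: [0.4, 0.6, 0.4]
grip_width: 0.0938
```

```bash
python3 go.py .5304 -.3831 .15 -.952
```

```text
t 23.23 pos [ 0.5652 -0.2051  0.1868] yaw -0.951 rot [-1.5708 -0.     -0.951 ] dp [ 0.1247  0.0368 -0.1317] roll 0.001 F [0.4 0.6 0.4] w 0.0938
```

{"api": "apply_moves", "payload": {
  "deltas": [
    {"dp":[0.0312,0,-0.033],"roll":0,"grip":-1},
    {"dp":[0.0312,0,-0.033],"roll":0,"grip":-1},
    {"dp":[0.0312,0,-0.033],"roll":0,"grip":-1},
    {"dp":[0.0312,0,-0.033],"roll":0,"grip":-1},
    {"dp":[0,0.037,0],"roll":0,"grip":-1},
    {"dp":[0,0,0],"roll":0,"grip":-1}
  ]
}}

```text
time_s: 23.98
ee_pos: [0.5289, -0.3828, 0.1471]
eef_rot: [-1.572, 0.005, -0.949]
force: [-0.6, 0.1, 0.2]
grip_width: 0.0942
```

```bash
python3 go.py .5304 -.3831 .030 -.952
python3 - <<'E'
from h import *
imgs={n:imaging.camera(n) for n in("top","side")}
B=dict(top=(.5664,-.2040,.3186),side=(.5641,-.2052,.3145))
def loc(n,p):
    x,y,a=B[n]; d=p-np.array([x,y]); return np.array([np.cos(a)*d[0]+np.sin(a)*d[1],-np.sin(a)*d[0]+np.cos(a)*d[1]])*1000
for v in("top","side"): p,c,_=fit(imgs,"ptop",(.22,.04,0),.093,[.5652,-.2046,.3165],50,(v,)); print(v,loc(v,p[:2]),p[2]-B[v][2],c)
it=[([.5652,-.2046,.3165],DIM["upper"],.073)]
A=draw("top",imgs["top"],it,360,135,80,110,4.75) if 0 else draw("top",imgs["top"],it,360,135,80,120,4)
cv2.imwrite("pics/p6.png",np.hstack([A,draw("side",imgs["side"],it,265,215,115,120,4)]))
E
```

```text
t 23.98 pos [ 0.5289 -0.3828  0.1471] yaw -0.9491 rot [-1.5722  0.0051 -0.9491] dp [0.0017 0.1171 0.0012] roll 0.0029 F [-0.6  0.1  0.2] w 0.0942
top [ 1.606  -0.0473] -0.003721745033186452 0.034628918746001276
side [120.2805   4.648 ] 0.016635107168951113 1.1445909785932722
```

View pics/p6.png

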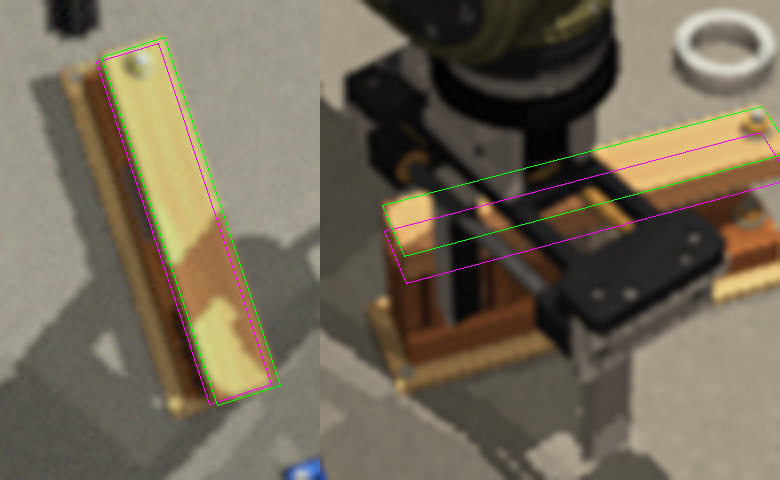

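The upper arm lies within about 1.6 mm along and 0 mm across. Descending on the box.

{"api": "apply_moves", "payload": {
  "deltas": [
    {"dp":[0.0012,0.04,0.0008],"roll":0,"grip":-1},
    {"dp":[0,0.04,0],"roll":0,"grip":-1},
    {"dp":[0,0.03,0],"roll":0,"grip":-1},
    {"dp":[0,0,0],"roll":0,"grip":-1}
  ]
}}

```text
time_s: 24.58
ee_pos: [0.5314, -0.3831, 0.0394]
eef_rot: [-1.571, 0.002, -0.95]
force: [0.0, 0.6, -0.2]
grip_width: 0.0939
```

```bash
python3 go.py .5304 -.3831 .030 -.952
```

```text
t 24.57 pos [ 0.5314 -0.3831  0.0394] yaw -0.9501 rot [-1.5713  0.0017 -0.9501] dp [-0.0006  0.0094 -0.0008] roll 0.0019 F [ 0.   0.6 -0.2] w 0.0939
```

{"api": "apply_moves", "payload": {
  "deltas": [
    {"dp":[-0.0006,0.0095,-0.0008],"roll":0.002,"grip":-1},
    {"dp":[0,0,0],"roll":0,"grip":1},
    {"dp":[0,0,0],"roll":0,"grip":1},
    {"dp":[0,0,0],"roll":0,"grip":1},
    {"dp":[0,0,0],"roll":0,"grip":1},
    {"dp":[0,0,0],"roll":0,"grip":1},
    {"dp":[0,0,0],"roll":0,"grip":1},
    {"dp":[0,0,0],"roll":0,"grip":1},
    {"dp":[0,0,0],"roll":0,"grip":1},
    {"dp":[0,0,0],"roll":0,"grip":1}
  ],
  "newtons": 25
}}

```text
time_s: 25.82
ee_pos: [0.5304, -0.3838, 0.0303]
eef_rot: [-1.571, -0.0, -0.954]
force: [0.1, -0.9, 1.1]
grip_width: 0.0356
```

```bash
python3 go.py .4892 -.2295 .18 -1.255
```

```text
t 25.82 pos [ 0.5304 -0.3838  0.0303] yaw -0.954 rot [-1.5708e+00 -1.0000e-04 -9.5400e-01] dp [-0.1497 -0.1497  0.0556] roll 0.301 F [ 0.1 -0.9  1.1] w 0.0356
```

{"api": "apply_moves", "payload": {
  "deltas": [
    {"dp":[0,-0.03,0],"roll":0,"grip":1},
    {"dp":[0,-0.04,0],"roll":0,"grip":1},
    {"dp":[0,-0.04,0],"roll":0,"grip":1},
    {"dp":[0,-0.04,0],"roll":0,"grip":1},
    {"dp":[-0.0374,0,0.0139],"roll":0,"grip":1},
    {"dp":[-0.0374,0,0.0139],"roll":0,"grip":1},
    {"dp":[-0.0374,0,0.0139],"roll":0,"grip":1},
    {"dp":[-0.0374,0,0.0139],"roll":0,"grip":1},
    {"dp":[0,0,0],"roll":0.15,"grip":1},
    {"dp":[0,0,0],"roll":0.15,"grip":1}
  ]
}}

```text
time_s: 27.08
ee_pos: [0.4892, -0.2291, 0.1804]
eef_rot: [-1.571, -0.0, -1.258]
force: [0.7, 0.1, -1.2]
grip_width: 0.0359
```

```bash
python3 go.py .4892 -.2295 .1233 -1.255
```

```text
t 27.07 pos [ 0.4892 -0.2291  0.1804] yaw -1.2581 rot [-1.5707e+00 -1.0000e-04 -1.2581e+00] dp [ 0.0004  0.0571 -0.0001] roll -0.0031 F [ 0.7  0.1 -1.2] w 0.0359
```

{"api": "apply_moves", "payload": {
  "deltas": [
    {"dp":[0.0002,0.025,0],"roll":-0.002,"grip":1},
    {"dp":[0,0.02,0],"roll":0,"grip":1},
    {"dp":[0,0.005,0],"roll":0,"grip":1},
    {"dp":[0,0,0],"roll":0,"grip":1}
  ]
}}

```text
time_s: 27.58
ee_pos: [0.4894, -0.2298, 0.1305]
eef_rot: [-1.571, -0.0, -1.252]
force: [-0.7, 0.2, -0.8]
grip_width: 0.0358
```

```bash
python3 go.py .4892 -.2295 .1233 -1.255
python3 - <<'E'
from h import *
it=[([.4892,-.2295,.3165],DIM["box"],.1)]
cv2.imwrite("pics/p7.png",draw("side",imaging.camera("side"),it,255,190,140,130,5))
E
```

```text
t 27.57 pos [ 0.4894 -0.2298  0.1305] yaw -1.252 rot [-1.5708 -0.     -1.252 ] dp [-0.0004  0.0072 -0.0001] roll 0.003 F [-0.7  0.2 -0.8] w 0.0358
```

View pics/p7.png

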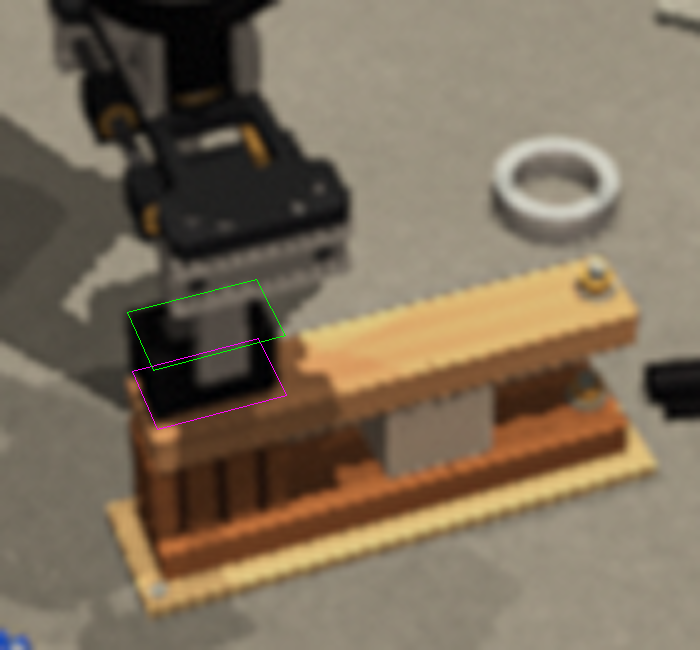

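The box is held directly above the handle, matching the model outline, with its near-left corner at crop (155,418). Lowering and releasing.

{"api": "apply_moves", "payload": {
  "deltas": [
    {"dp":[-0.0004,0.004,0],"roll":0.002,"grip":1},
    {"dp":[0,0.002,0],"roll":0,"grip":1},
    {"dp":[0,0.0012,0],"roll":0,"grip":1},
    {"dp":[0,0,0],"roll":0,"grip":1}
  ]
}}

```text
time_s: 28.12
ee_pos: [0.4892, -0.2295, 0.1232]
eef_rot: [-1.571, -0.0, -1.254]
force: [1.2, 0.3, 1.3]
grip_width: 0.0357
```

```bash
python3 go.py .4892 -.2295 .1233 -1.255
```

```text
t 28.12 pos [ 0.4892 -0.2295  0.1232] yaw -1.254 rot [-1.5706e+00 -2.0000e-04 -1.2540e+00] dp [ 0.     -0.0001 -0.    ] roll 0.001 F [1.2 0.3 1.3] w 0.0357
```

{"api": "apply_moves", "payload": {
  "deltas": [
    {"dp":[0,0,0],"roll":0,"grip":-1},
    {"dp":[0,0,0],"roll":0,"grip":-1},
    {"dp":[0,0,0],"roll":0,"grip":-1},
    {"dp":[0,0,0],"roll":0,"grip":-1},
    {"dp":[0,0,0],"roll":0,"grip":-1},
    {"dp":[0,-0.02,0],"roll":0,"grip":-1},
    {"dp":[0,-0.04,0],"roll":0,"grip":-1},
    {"dp":[0,-0.04,0],"roll":0,"grip":-1}
  ]
}}

```text
time_s: 29.12
ee_pos: [0.489, -0.2293, 0.2241]
eef_rot: [-1.571, 0.0, -1.254]
force: [0.7, 0.7, -1.2]
grip_width: 0.0939
```

{"api": "apply_moves", "payload": {
  "deltas": [
    {"dp":[-0.05,0,0],"roll":0,"grip":-1},
    {"dp":[-0.05,0,0],"roll":0,"grip":-1},
    {"dp":[-0.05,0,0],"roll":0,"grip":-1},
    {"dp":[-0.05,0,0],"roll":0,"grip":-1},
    {"dp":[-0.05,0,0],"roll":0,"grip":-1},
    {"dp":[-0.05,0,0],"roll":0,"grip":-1},
    {"dp":[0,0,0],"roll":0,"grip":-1},
    {"dp":[0,0,0],"roll":0,"grip":-1}
  ]
}}

```text
time_s: 30.12
ee_pos: [0.3959, 0.0554, 0.2231]
eef_rot: [-1.571, -0.0, -1.254]
force: [0.4, -0.2, -0.2]
grip_width: 0.0939
```

Run:
```python
from h import *
imgs={n:imaging.camera(n) for n in("top","side")}
B=dict(top=(.5664,-.2040,.3186),side=(.5641,-.2052,.3145))
def loc(n,p):
    x,y,a=B[n]; d=p-np.array([x,y]); return np.array([np.cos(a)*d[0]+np.sin(a)*d[1],-np.sin(a)*d[0]+np.cos(a)*d[1]])*1000
for v in("top","side"):
    p,c,_=fit(imgs,"box",DIM["box"],.093,[.4892,-.2295,.3165],20,(v,)); print(v,loc(v,p[:2]),p[2]-B[v][2],c)
f=4
cv2.imwrite("pics/p8.png",np.hstack([cv2.resize(imgs["top"][130:260,360:440],None,fx=f,fy=f,interpolation=2),cv2.resize(imgs["side"][205:335,270:390],None,fx=f,fy=f,interpolation=2)]))
cv2.imwrite("pics/p9.png",imgs["top"])
```

```text
top [-76.4669  10.743 ] -0.30743668158412557 0.2848294263388603
side [-81.1388   3.7808] -0.06822777757741352 0.08727684896571267
```

View pics/p8.png

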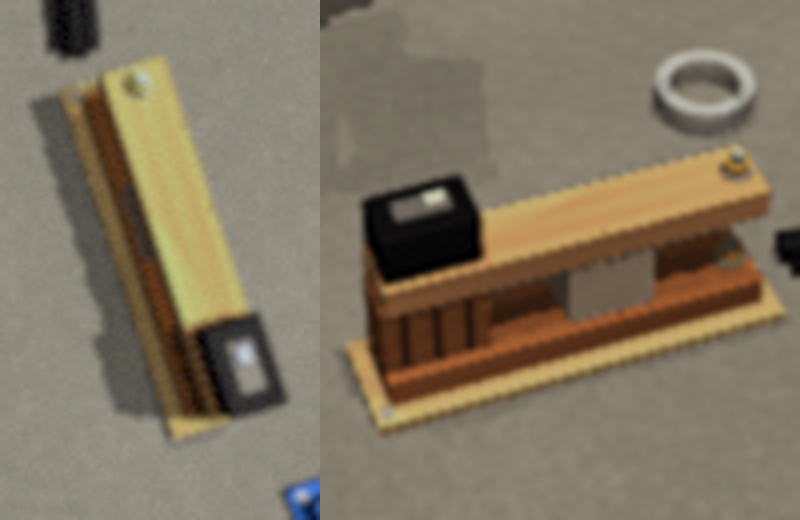

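View pics/p9.png

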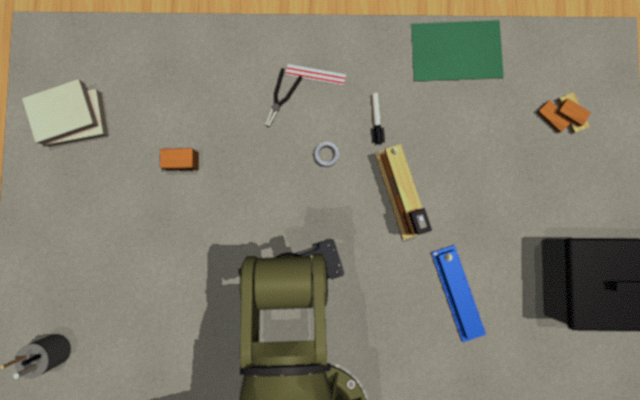

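```bash
python3 -c "
from station import ctrl; print(ctrl.hand_in())"
```

```text
the job is handed in; nothing more can be done
None
```

The frame is stacked in the order you asked and handed in at about 30 s: handle block, foam spacer, upper arm with its bolt above the lower bolt, then the switch box above the handle.

Distances below are along and across the lower arm, measured from its centre:

| Part | Along (mm) | Across (mm) | Target along (mm) |
|---|---|---|---|
| Handle block | about -80.5 | +0.5 | -80 |
| Foam spacer | about +19 to +21 | about 0.5 (top view) | about 21 |
| Upper arm | about +1.6 | about 0 | 0 |
| Switch box | about -81 | see below | -80 |

- **Final state:** the last pictures show the stack standing straight and the gripper open and clear of everything. By eye, the tape, pliers and marker are where they started.
- **Box fit disagreed:** the top-view fit of the box failed because it was confused by shadow. The side view gave about 4 mm across and 4° of turn. The side view also gave the foam about 3.6 mm across, against about 0.5 mm from the top view, so I took this as camera bias. In both pictures the box looks in line to within about 2°.
- **Two other fits failed:** the automatic top-view fit of the foam failed, so its top-view figure comes from picking corners by hand. The side view of the upper arm was blocked by the gripper, so its figure rests on the top view only.

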